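Reset the recessed trip plunger with the screwdriver from the tool holder

ROBOT

A 6-joint arm with a two-finger parallel gripper is mounted at the origin on a cart in front of the work surface, level with it; the furniture and walls round the work are solid. World frame = base frame: x ahead of the robot, y to its left, z up, the work surface at z = 0. Lengths are in m, angles in rad, forces in N, time in s.
With the tool pointing down it reaches from about 0.35 to 0.775 m from the base axis. Payload 5.5 kg.
Tool frame: the origin (TCP) lies at the very end of the fingers, on their centre line; the grasp point (between the pads) lies 19 mm behind it; z points along the fingers, y is the direction in which the jaws open and shut (so a half turn about z gives the same grasp; the last joint's range is limited). The gripper opens to 85 mm and grips with 20 to 120 N. Pads are 22 mm wide; open, the fingers measure 114 mm over their backs; the gripper's body (76 mm by 85 mm) begins 54 mm behind the grasp point. The pads swing forward as they close: fully open they stand 13 mm farther back than shut.
Start: joints at [-1.476, 0.313, 0.046, 1.304, 0, 1.431], TCP at [0.134, -0.559, 0.231] pointing down, gripper open.
Joint ranges: [-2.76, 2.76], [-0.86, 1.69], [-1.03, 1.26], [-2.2, 2.34], [-1.47, 1.5], [-3.14, 3.14]. Speed limits (rad/s): [2.57, 2.57, 3.14, 3.14, 3.14, 3.14].

INTERFACE

Orientations are given as a unit quaternion [w, x, y, z].
In Python, from workcell import get_state, imaging, env, spotter gives the robot as it stands.
- The arm moves only by the tool play_rows, never from a script. Its argument "moves" is a list of rows, each an object with "claw": the finger opening in cm, from 0 to 8.54; "delta_pos": the shift along the tool's x, y, z in cm, a list of three; "twist": the turn about the tool's z in degrees. A call has 1 to 12 rows; each row is the pose to reach, as a shift and turn from the pose commanded when the call began, along the tool's axes at that moment; what a row does not reach only later rows make up. A row lasts 1/8 s, in which the tool goes at most 62.5 mm and 10.7 degrees, less where a joint would pass 70% of its speed; a pose out of reach is approached as far as the arm can. A call with a gripper value outside its range is refused whole. The fingers move at their own pace and stop on an object; "force" is the grip in N (left out, the last holds). Time passes only in rows, so rows that repeat a pose let the fingers close. It gives the time, the measured TCP pose, the force and the opening at its end, in the units of the state.
- get_state(): the state, without advancing time (a new reading comes with each control period).
- imaging.read_camera(name): name is "scene" or "top" or "wrist"; returns the picture (400x640x3 uint8, red, green, blue); there is no depth.
- imaging.camera_info(name): a dict with "fx", "fy", "cx", "cy" (pixels), "world_to_cam" (4x4, takes a point from world to camera coordinates). Camera axes: x right, y down, z forward; pixel columns grow to the right and rows downward; lengths in m; the calibration is good to about 2 mm. A picture is of the moment at which its call begins: read the wrist's pose just before it. camera_info takes no time and is no camera call; for the wrist camera it gives the pose at the moment of the call.
- env.hand_in(): hands the job in, once; it reports no verdict.
Trained networks look in the newest picture that a camera, given by its name, has taken for a name from the list of things; names that differ only in an ending like _2 or _b are one class to them, and where a whole thing is asked for, a point or a joint stands for the part that bears it (a point fixed in the world has none). Each returns a list of dicts, best first, with "conf" (0 to 1); they miss things now and then, are a little off and sometimes report something else, mostly with a low value. They report only what shows in the picture. A call takes as long as a camera call.
- spotter.spot_in(camera, query): "extent" ([left, top, right, bottom] in pixels, round what is visible of it).
The state is a dict: "clock": time; "joint_pos": joint angles; "qvel": joint speeds; "tau": joint torques, N m; "tcp_pos": TCP position; "orientation": TCP orientation; "wrist_force": force on the tool from outside, world axes, zero at the start; "ft_torque": the same for the moment, N m; "finger_gap": finger opening in m.
Only numpy, scipy, OpenCV 4.12 (cv2) and the standard library are available. Lean on these libraries where they do the work, as an engineer would, in place of code of your own. Each camera call takes 0.05 s, during which the arm holds its last target. There are 200 camera calls.

TASK

The control box has tripped: pull the red-handled screwdriver up out of its tube in the blue tool holder and use its blade to push the orange plunger, down inside the yellow guard ring on the grey box, fully home. Then put the screwdriver back, blade down, in the tube it came from, and let go. Don't poke the plunger with the gripper, and leave the yellow screwdriver and the stamp where they stand.

Things in the scene. Friction and masses are not known exactly. Their poses are not given: they have to be found in the camera images.
- holder: Fixed tool holder: steel base 74 x 176 x 8 mm, three blue upright square tubes in a row along its y axis, 56 mm apart. Origin: centre of the underside; z up. Tubes 22 x 22 mm inside, 3 mm walls, rim 126 mm and floor 8 mm above the bench. A screwdriver hangs by its handle's tapered neck: tip about 15 mm, handle end about 205 mm above the bench, leaning up to 7 degrees.
- tube_a (a point): Centre of the mouth (rim height, 126 mm above the bench) of the tube at the holder's y = -56 mm.
- tube_b (a point): Centre of the mouth of the holder's middle tube.
- tube_c (a point): Centre of the mouth of the tube at the holder's y = +56 mm, which starts empty.
- red_driver: Screwdriver with red fluted handle, 190 mm, 0.07 kg, standing blade down in tube a or b. Own y axis runs from blade to handle end. Handle y = +5 to +94 mm, round, 25 mm thick, neck tapering to 14 mm over the lowest 15 mm; shaft y = -95 to +5 mm, 6 mm thick, blade 7 mm wide. True axis: the line from red_tip to red_end, 0.065 rad off the body's y.
- red_tip (a point): Tip of the red screwdriver's blade (its body frame 0, -95, 4.5 mm).
- red_end (a point): Centre of the end of the red handle, the top when it stands (its body frame 0, 94, 16.8 mm).
- yellow_driver: Same screwdriver with a yellow handle, standing in tube a or b, whichever the red one is not in: to be left alone. Axes as for the red one.
- yellow_tip (a point): Tip of the yellow screwdriver's blade.
- box: Fixed grey control box, 90 (x) x 120 (y) x 45 mm, with a green lamp and a yellow guard ring on top. Origin: centre of the underside; z up. The ring (38 mm outside, 28 mm bore, standing 15 mm above the box top) is centred at x = 0, y = +20 mm; the bore goes on down into the box.
- guard_rim (a point): Centre of the mouth of the guard ring, 60 mm above the bench; z up.
- plunger (a joint): Orange reset plunger, 25 mm across, in the bore under the guard ring: 0 = popped up (top 20 mm below the ring's rim), 0.010 m = pushed fully home (top 30 mm below the rim). It takes about 3 N, and stays where it is pushed.
- plunger_top (a point): Centre of the plunger's top face; moves with it.
- rubber_stamp: Dark red-brown stamp, 25 mm across and 60 mm high, standing upright on the bench about 95 mm from the middle of the box, on its -y side. Origin: centre of the underside. To be left alone.

How it is judged:
On the way, in this order (a step that is already met when the one before it is completed fails the run):
1. the red screwdriver is pulled right out of its tube, its tip above the tube rims (height (world z) of red_tip above 0.13 m), for 0.1 s.
2. the plunger is pushed fully home (within 1.5 mm) by the screwdriver, whose tip is on it inside the guard ring (value of joint plunger above 0.0085 m and contact force between red_driver and plunger above 0.3 N and horizontal distance between red_tip and guard_rim below 0.015 m), for 0.05 s.
At the end, for the whole second after the job is handed in: Plunger home (within 2 mm); red screwdriver at rest, blade down, on the floor of its own tube (tip under 30 mm high, within 30 mm of its start, lean under 0.3 rad); yellow one in its tube (tip within 35 mm, lean under 0.3 rad); stamp upright (0.3 rad) within 30 mm (value of joint plunger above 0.008 m and height (world z) of red_tip below 0.03 m and distance of each of red_tip, rubber_stamp from where it was at the start of the episode below 0.03 m and angle between each of red_driver, yellow_driver's own y axis and vertical below 0.3 rad and linear speed of red_driver below 0.03 m/s and distance of yellow_tip from where it was at the start of the episode below 0.035 m and angle between rubber_stamp's own z axis and vertical below 0.3 rad); the robot touches nothing.
It fails at once if the gripper touches the plunger (contact force between the arm and plunger above 0.5 N).
It fails at once if the gripper's fingers touch the plunger (contact force between the fingers and plunger above 0.5 N).
It fails at once if the yellow screwdriver is pulled or knocked out of its tube (tip moved over 35 mm) (distance of yellow_tip from where it was at the start of the episode above 0.035 m).
It fails at once if the stamp is tipped or pushed over 30 mm away (distance of rubber_stamp from where it was at the start of the episode above 0.03 m or angle between rubber_stamp's own z axis and vertical above 0.3 rad).
It also fails if it takes over 67 s, if anything falls off the work surface, if the arm or the gripper's body presses on something with over 40 N, if the wrist force passes 120 N, or if a joint passes its speed limit or range.

## Working session

There is one attempt and no reset: what is moved stays moved. The work goes in short steps, Python scripts to look and compute and a tool call to move; the robot and the scene stay as the last step left them, time stands still between calls to the robot, and variables do not carry over. Pictures are saved under pics/ and viewed, about 8 in all and at most 12, crops included, and the job is handed in when it is done.

Besides the shell and the picture viewer there is one more tool, called after "Emit:" as a command line: name --argument value ..., lists and objects as JSON in quotes. play_rows: Moves the arm, as the interface text tells. Its arguments: {"type":"object","properties":{"moves":{"type":"array"},"force":{"type":"number"}},"required":["moves"]}

```bash
mkdir -p pics; ls
python3 - <<'E'
from workcell import get_state, imaging, env, spotter
import cv2,numpy as np
s=get_state();print(s)
ims=[]
for c in("scene","top"):
    im=imaging.read_camera(c);cv2.imwrite(f"pics/{c}0.png",im[:,:,::-1])
    for q in("holder","red_driver","yellow_driver","box","rubber_stamp","plunger"):
        r=spotter.spot_in(c,q);print(c,q,[(np.round(d["extent"]).tolist(),round(d["conf"],2)) for d in r[:2]])
    i=imaging.camera_info(c);print(i["fx"],i["cx"],i["cy"],np.round(i["world_to_cam"],4).tolist())
E
```

```text
pics
{'clock': 0.0, 'joint_pos': array([-1.47559339e+00,  3.14011125e-01,  4.49829172e-02,  1.30354505e+00,
       -3.42381437e-05,  1.43120349e+00]), 'qvel': array([-0.00034149, -0.00017883, -0.00147546, -0.00078914,  0.00046532,
        0.0005584 ]), 'tau': array([ 1.02798463e-04, -4.80629146e+01,  2.98533565e+01,  1.93198869e-02,
       -1.71848947e-04, -4.10501627e-06]), 'tcp_pos': array([ 0.13370835, -0.55873764,  0.23040434]), 'orientation': array([-8.88626060e-04,  9.93116385e-01,  1.17128374e-01,  2.60296876e-06]), 'wrist_force': array([ 0.04454155, -0.32330067, -0.20570321]), 'ft_torque': array([-0.00595472, -0.05049642,  0.00564584]), 'finger_gap': 0.08557188565235668}
scene holder [([350.0, 205.0, 449.0, 307.0], 0.75)]
scene red_driver [([422.0, 193.0, 441.0, 238.0], 0.8)]
scene yellow_driver [([396.0, 178.0, 408.0, 228.0], 0.83)]
scene box [([222.0, 213.0, 292.0, 254.0], 0.67)]
scene rubber_stamp [([294.0, 222.0, 307.0, 250.0], 0.81), ([348.0, 206.0, 446.0, 306.0], 0.42)]
scene plunger []
508.3215865954911 320.1273386702758 200.7694682148783 [[0.4853, -0.8743, -0.011, -0.2436], [-0.3914, -0.206, -0.8969, 0.2871], [0.7819, 0.4395, -0.4421, 0.6921], [0.0, 0.0, 0.0, 1.0]]
top holder [([342.0, 176.0, 409.0, 218.0], 0.78)]
top red_driver [([402.0, 183.0, 419.0, 199.0], 0.59)]
top yellow_driver []
top box [([232.0, 174.0, 285.0, 219.0], 0.85)]
top rubber_stamp [([233.0, 178.0, 284.0, 223.0], 0.35)]
top plunger [([250.0, 197.0, 253.0, 207.0], 0.61), ([374.0, 181.0, 391.0, 194.0], 0.4)]
482.59314533783487 319.5951323150598 196.6768817977296 [[-0.0181, -0.9998, 0.0087, -0.029], [-0.9903, 0.0167, -0.1383, 0.4538], [0.1381, -0.0111, -0.9904, 1.2386], [0.0, 0.0, 0.0, 1.0]]
```

Run:
```python
import cv2,numpy as np
a=cv2.imread("pics/scene0.png")[160:320,210:460];b=cv2.imread("pics/top0.png")[150:250,220:430]
a=cv2.resize(a,None,fx=3,fy=3,interpolation=2);a=a[:, :750]
cv2.imwrite("pics/a.png",a);b=cv2.resize(b,None,fx=3.8,fy=3.8,interpolation=2);cv2.imwrite("pics/b.png",b)
```

```text
(no output)
```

View pics/a.png

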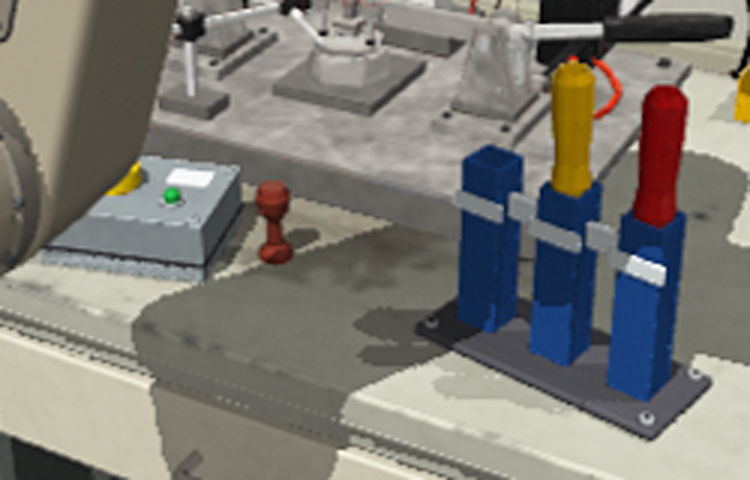

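View pics/b.png

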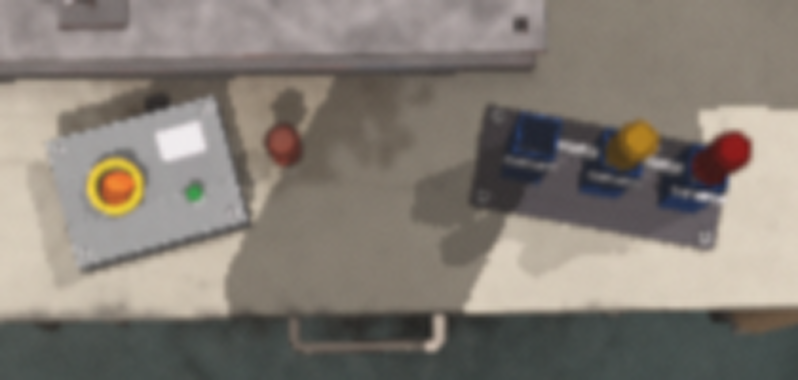

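The scene picture shows red in the outer (right, -y) tube, yellow in the middle one, and the left tube empty. In the top crop the ring is at about (116,185), red's end at (735,150), tube c's mouth at (537,135), and the stamp at (283,143).

```bash
cat > h.py <<'E'
import numpy as np, cv2
from workcell import get_state, imaging, env, spotter
from scipy.spatial.transform import Rotation as R
def ray(c,u,v,info=None):
    i=info or imaging.camera_info(c);T=np.array(i["world_to_cam"])
    d=T[:3,:3].T@np.array([(u-i["cx"])/i["fx"],(v-i["cy"])/i["fy"],1]);return -T[:3,:3].T@T[:3,3],d
def atz(c,u,v,z,info=None):
    o,d=ray(c,u,v,info);return o+d*(z-o[2])/d[2]
def proj(c,p,info=None):
    i=info or imaging.camera_info(c);T=np.array(i["world_to_cam"]);q=T[:3,:3]@np.array(p)+T[:3,3]
    return np.array([i["fx"]*q[0]/q[2]+i["cx"],i["fy"]*q[1]/q[2]+i["cy"]])
def tri(rs):
    A=0;b=0
    for o,d in rs:
        d=d/np.linalg.norm(d);P=np.eye(3)-np.outer(d,d);A=A+P;b=b+P@o
    x=np.linalg.solve(A,b);return x,[np.linalg.norm(np.cross(x-o,d/np.linalg.norm(d))) for o,d in rs]
def Rt():
    s=get_state();w,x,y,z=s["orientation"];return R.from_quat([x,y,z,w]).as_matrix(),s["tcp_pos"],s
E
python3 - <<'E'
from h import *
np.set_printoptions(precision=4,suppress=True)
t=lambda u,v,z:atz("top",220+u/3.8,150+v/3.8,z)
for n,u,v,z in[("c1",487,105,.008),("c3",712,250,.008),("c4",470,205,.008),("ring",116,185,.06),("stamp",283,143,.06),("red",737,148,.203),("yel",640,138,.203),("tubec",537,135,.126)]:print(n,t(u,v,z))
s=lambda u,v:ray("scene",210+u/3,160+v/3)
T=lambda u,v:ray("top",220+u/3.8,150+v/3.8)
print("red tri",tri([s(664,95),T(737,148)]),"yel",tri([s(575,72),T(640,138)]))
for n,u,v,z in[("baseR",710,380,.008),("baseF",652,437,.008),("baseL",418,328,.008),("neck",655,215,.126),("tubec",492,160,.126),("green",172,195,.05)]:print(n,atz("scene",210+u/3,160+v/3,z))
print(Rt()[0])
E
```

```text
c1 [ 0.5071 -0.1151  0.008 ]
c3 [ 0.401  -0.2707  0.008 ]
c4 [ 0.4357 -0.1013  0.008 ]
ring [0.447  0.1409 0.06  ]
stamp [0.4739 0.0278 0.06  ]
red [ 0.4435 -0.2506  0.203 ]
yel [ 0.4505 -0.1925  0.203 ]
tubec [ 0.4658 -0.1383  0.126 ]
red tri (array([ 0.4427, -0.2486,  0.2013]), [np.float64(0.002550826471437241), np.float64(0.0025508264714371853)]) yel (array([ 0.4506, -0.1921,  0.1999]), [np.float64(0.000996691568386474), np.float64(0.0009966915683864404)])
baseR [ 0.4649 -0.2846  0.008 ]
baseF [ 0.395  -0.2713  0.008 ]
baseL [ 0.4318 -0.1035  0.008 ]
neck [ 0.4401 -0.2481  0.126 ]
tubec [ 0.4589 -0.1388  0.126 ]
green [0.4422 0.0916 0.05  ]
[[ 0.9726  0.2326  0.    ]
 [ 0.2326 -0.9726 -0.0002]
 [-0.      0.0002 -1.    ]]
```

View pics/top0.png

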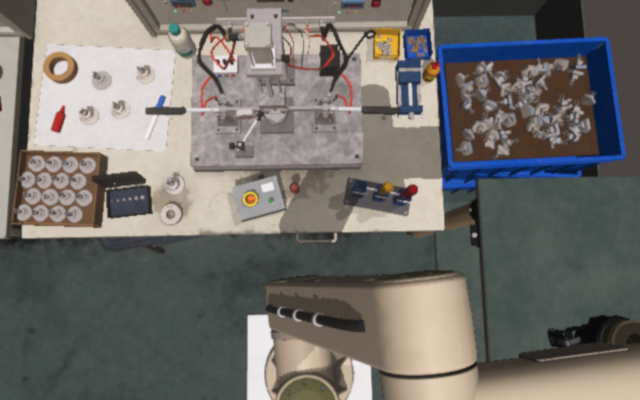

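Run:
```python
from h import *
M,p,s=Rt()
for n,t in[("hover red",(.442,-.249,.30)),]: print(n,(M.T@(np.array(t)-p)*100).round(2))
print("twist",-np.degrees(np.arctan2(-.214,.977)-np.arctan2(M[1,1],M[0,1])))
```

```text
hover red [ 37.2  -23.01  -6.87]
twist -64.19473097058446
```

The full top view shows the fixture ahead (its clamp handle ends near (365,110)) and the blue bin to the right (edge near x=442). The way to the holder is clear at height.

Emit:
play_rows --moves '[{"claw":8.5,"delta_pos":[0,0,-5],"twist":0},{"claw":8.5,"delta_pos":[4,-2.5,-9],"twist":-7},{"claw":8.5,"delta_pos":[8,-5,-9],"twist":-14},{"claw":8.5,"delta_pos":[12,-7.5,-9],"twist":-21},{"claw":8.5,"delta_pos":[16,-10,-9],"twist":-28},{"claw":8.5,"delta_pos":[20,-12.5,-9],"twist":-35},{"claw":8.5,"delta_pos":[24,-15,-9],"twist":-42},{"claw":8.5,"delta_pos":[28,-17.5,-9],"twist":-49},{"claw":8.5,"delta_pos":[32,-20,-9],"twist":-56},{"claw":8.5,"delta_pos":[35,-22,-9],"twist":-62},{"claw":8.5,"delta_pos":[37.2,-23,-9],"twist":-64.2},{"claw":8.5,"delta_pos":[37.2,-23,-9],"twist":-64.2}]'

```text
clock: 2.2
tcp_pos: [0.4429, -0.248, 0.3213]
orientation: [0.0, 0.778, 0.628, -0.0]
wrist_force: [-0.2, -0.3, -0.5]
finger_gap: 0.085
```

Run:
```python
from h import *
M,p,s=Rt();print(s["clock"],p,M.round(3).tolist(),s["joint_pos"].round(2))
ims=[]
for c in("wrist","scene"):
    im=imaging.read_camera(c);cv2.imwrite(f"pics/{c}1.png",im[:,:,::-1])
    for q in("red_driver","yellow_driver"):
        r=spotter.spot_in(c,q);print(c,q,[(np.round(d["extent"]).tolist(),round(d["conf"],2)) for d in r[:2]])
i=imaging.camera_info("wrist");print(i["fx"],np.round(i["world_to_cam"],3).tolist())
for q in [(.442,-.248,.126),(.4435,-.2496,.203)]: print(proj("wrist",q))
```

```text
2.2 [ 0.44292976 -0.2479973   0.32126874] [[0.211, 0.977, 0.0], [0.977, -0.211, -0.0], [-0.0, 0.0, -1.0]] [-0.67  0.17  0.08  1.48 -0.    1.11]
wrist red_driver [([300.0, 164.0, 330.0, 206.0], 0.95), ([287.0, 48.0, 344.0, 182.0], 0.32)]
wrist yellow_driver [([296.0, 112.0, 329.0, 142.0], 0.71)]
scene red_driver [([423.0, 192.0, 439.0, 235.0], 0.85), ([349.0, 210.0, 447.0, 309.0], 0.33)]
scene yellow_driver [([395.0, 180.0, 410.0, 226.0], 0.72), ([345.0, 208.0, 448.0, 308.0], 0.7)]
311.85417246122137 [[0.977, -0.215, 0.0, -0.484], [-0.207, -0.939, 0.276, -0.204], [-0.059, -0.27, -0.961, 0.424], [0.0, 0.0, 0.0, 1.0]]
[318.49846907 173.85318015]
[320.82831972 192.84172722]
```

View pics/wrist1.png

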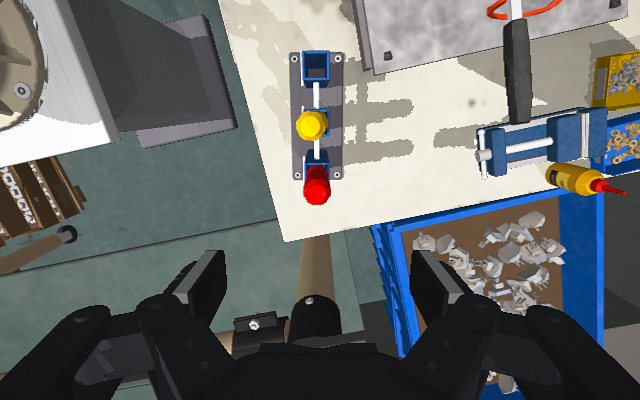

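The wrist view shows red's handle end at about (317,190), yellow's at (311,126), and tube c's mouth at (316,66). The jaws open across the row, so yellow is clear of them.

Run:
```python
from h import *
np.set_printoptions(precision=4,suppress=True)
print("redend",atz("wrist",317,191,.203),"yel",atz("wrist",311,126,.203),"tubec",atz("wrist",316,66,.126),"neck",atz("wrist",317,172,.13))
print("corners",[atz("wrist",u,v,.008)[:2] for u,v in((292,55),(341,55),(341,177),(293,178))])
# handle axis in scene image: red mask
im=cv2.imread("pics/scene1.png").astype(int);m=(im[:,:,2]>90)&(im[:,:,1]<50)&(im[:,:,0]<60);m[:, :415]=0;m[:,450:]=0;m[:185]=0;m[245:]=0
for v in range(188,240,6):
    u=np.where(m[v])[0];print(v,u.min() if len(u) else 0,u.max() if len(u) else 0)
for q in [(.442,-.2477,.126),(.442,-.2477,.203)]: print(proj("scene",q))
M,p,s=Rt();print((M.T@(np.array([.4425,-.2485,.148])-p)*100).round(2))
```

```text
redend [ 0.4406 -0.2473  0.203 ] yel [ 0.4477 -0.1928  0.203 ] tubec [ 0.4632 -0.14    0.126 ] neck [ 0.441  -0.2449  0.13  ]
corners [array([ 0.4373, -0.1052]), array([ 0.5015, -0.1193]), array([ 0.4689, -0.2831]), array([ 0.3987, -0.2692])]
188 0 0
194 424 438
200 424 438
206 423 437
212 423 436
218 423 435
224 422 434
230 422 434
236 0 0
[428.4488 231.1273]
[432.3318 190.5222]
[ 0.14  0.08 17.34]
```

Emit:
play_rows --moves '[{"claw":8.5,"delta_pos":[0,-0.1,5],"twist":0},{"claw":8.5,"delta_pos":[0,-0.1,9],"twist":0},{"claw":8.5,"delta_pos":[0,-0.1,12],"twist":0},{"claw":8.5,"delta_pos":[0,-0.1,14],"twist":0},{"claw":8.5,"delta_pos":[0,-0.1,16],"twist":0},{"claw":8.5,"delta_pos":[0,-0.1,17.3],"twist":0},{"claw":8.5,"delta_pos":[0,-0.1,17.3],"twist":0},{"claw":4,"delta_pos":[0,-0.1,17.3],"twist":0},{"claw":4,"delta_pos":[0,-0.1,17.3],"twist":0},{"claw":4,"delta_pos":[0,-0.1,17.3],"twist":0}]' --force 60

```text
clock: 3.75
tcp_pos: [0.4414, -0.2491, 0.1489]
orientation: [0.001, 0.779, 0.627, 0.0]
wrist_force: [1.2, -0.1, 0.2]
finger_gap: 0.0399
```

Run:
```python
from h import *
M,p,s=Rt();print(s["clock"],p,s["finger_gap"],s["wrist_force"])
cv2.imwrite("pics/wrist2.png",imaging.read_camera("wrist")[:,:,::-1])
```

```text
3.75 [ 0.44140617 -0.24906005  0.14889168] 0.03989547700512635 [ 1.2071954  -0.05538036  0.16175636]
```

View pics/wrist2.png

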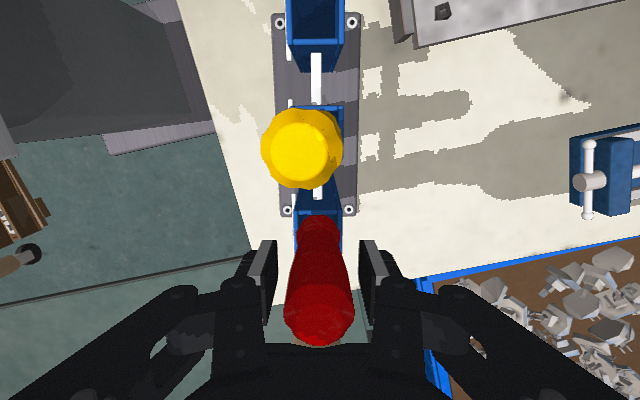

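Red's handle sits centred between the pads, at about (318,280). I'll close on it and lift.

Emit:
play_rows --moves '[{"claw":1.5,"delta_pos":[0,0,0],"twist":0},{"claw":1.5,"delta_pos":[0,0,0],"twist":0},{"claw":1.5,"delta_pos":[0,0,0],"twist":0},{"claw":1.5,"delta_pos":[0,0,0],"twist":0},{"claw":1.5,"delta_pos":[0,0,-1],"twist":0},{"claw":1.5,"delta_pos":[0,0,-3],"twist":0},{"claw":1.5,"delta_pos":[0,0,-6],"twist":0},{"claw":1.5,"delta_pos":[0,0,-9],"twist":0},{"claw":1.5,"delta_pos":[0,0,-12],"twist":0},{"claw":1.5,"delta_pos":[0,0,-15],"twist":0},{"claw":1.5,"delta_pos":[0,0,-15],"twist":0},{"claw":1.5,"delta_pos":[0,0,-15],"twist":0}]' --force 60

```text
clock: 5.3
tcp_pos: [0.4407, -0.2486, 0.2975]
orientation: [-0.001, 0.779, 0.627, -0.0]
wrist_force: [0.4, -1.0, -0.3]
finger_gap: 0.0237
```

Run:
```python
from h import *
M,p,s=Rt();print(s["clock"],p,s["finger_gap"],s["wrist_force"])
o=[]
for c in("scene","top"):
    cv2.imwrite(f"pics/{c}3.png",imaging.read_camera(c)[:,:,::-1])
u,v=proj("scene",p-[0,0,.13]).astype(int);print(u,v)
im=cv2.imread("pics/scene3.png")[v-90:v+60,u-70:u+70]
u2,v2=proj("top",p-[0,0,.13]).astype(int);print(u2,v2)
b=cv2.imread("pics/top3.png")[v2-75:v2+75,u2-60:u2+60]
cv2.imwrite("pics/d.png",np.hstack([cv2.resize(im,None,fx=3,fy=3,interpolation=2),cv2.resize(b,None,fx=3,fy=3,interpolation=2)])[:, :800])
```

```text
5.3 [ 0.44070365 -0.24857235  0.29754351] 0.02372075395173936 [ 0.35348333 -0.95071742 -0.3363133 ]
430 210
410 192
```

View pics/d.png

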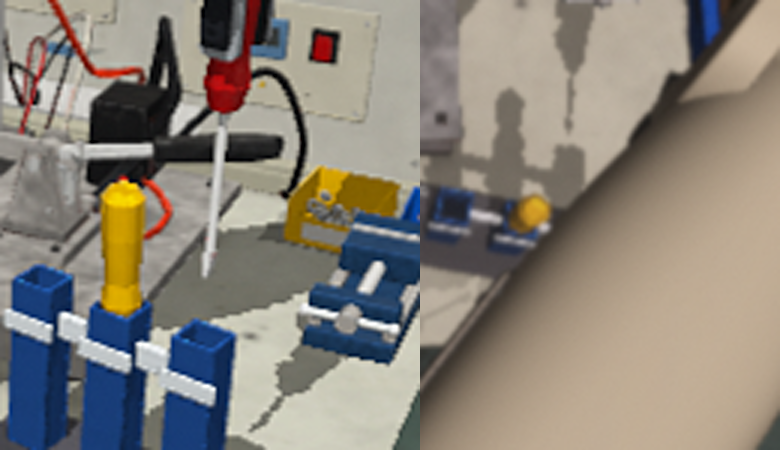

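Red is out, with its tip in the scene picture at about (429,211.7). The arm hides it in the top camera.

Run:
```python
from h import *
np.set_printoptions(precision=4,suppress=True)
M,p,s=Rt();o,d=ray("scene",429,211.7)
# intersect with plane through tcp normal to jaw axis
n=M[:,1]
t=n@(p-o)/(n@d);q=o+d*t;print("tip plane",q,(M.T@(q-p)))
for z in(.155,.16,.165,.17):print(z,M.T@(atz("scene",429,211.7,z)-p))
im=imaging.read_camera("wrist");cv2.imwrite("pics/wrist3.png",im[:,:,::-1])
print(proj("wrist",q))
c=im[100:400,160:480,::-1];cv2.imwrite("pics/e.png",cv2.resize(c,None,fx=2,fy=2))
```

```text
tip plane [ 0.4407 -0.2458  0.1638] [0.0023 0.     0.1331]
0.155 [0.0104 0.0152 0.1419]
0.16 [0.0058 0.0065 0.1369]
0.165 [ 0.0012 -0.0021  0.1319]
0.17 [-0.0034 -0.0108  0.1269]
[318.4738 186.7664]
```

View pics/e.png

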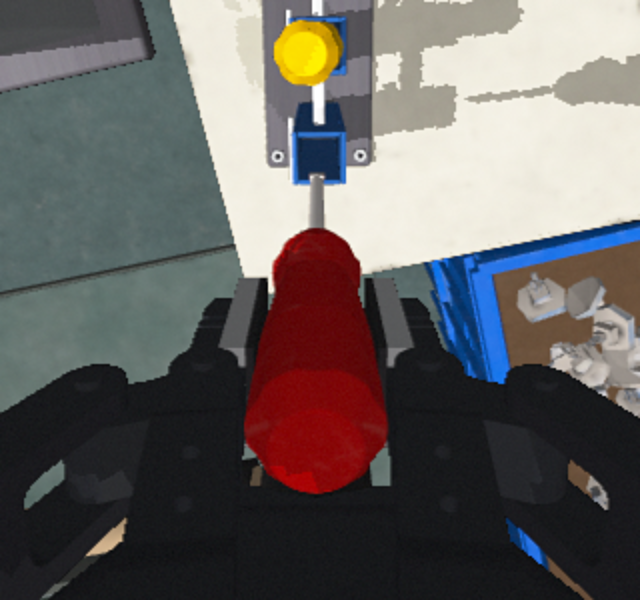

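Emit:
play_rows --moves '[{"claw":1.5,"delta_pos":[0,0,-4],"twist":0},{"claw":1.5,"delta_pos":[0,0,-7.5],"twist":0},{"claw":1.5,"delta_pos":[1,-0.2,-7.5],"twist":0},{"claw":1.5,"delta_pos":[5,-1,-7.5],"twist":0},{"claw":1.5,"delta_pos":[10,-2,-7.5],"twist":0},{"claw":1.5,"delta_pos":[15,-3,-7.5],"twist":0},{"claw":1.5,"delta_pos":[20,-4,-7.5],"twist":0},{"claw":1.5,"delta_pos":[25,-5,-7.5],"twist":0},{"claw":1.5,"delta_pos":[30,-6,-7.5],"twist":0},{"claw":1.5,"delta_pos":[34,-6.8,-5],"twist":0},{"claw":1.5,"delta_pos":[37,-7.4,0],"twist":0},{"claw":1.5,"delta_pos":[37.9,-7.6,4],"twist":0}]'

```text
clock: 6.95
tcp_pos: [0.446, 0.1395, 0.2548]
orientation: [-0.001, 0.778, 0.628, -0.001]
wrist_force: [0.2, 0.2, -1.0]
finger_gap: 0.0237
```

Emit:
play_rows --moves '[{"claw":1.5,"delta_pos":[0,0,0.4],"twist":0},{"claw":1.5,"delta_pos":[0,0,0.4],"twist":0},{"claw":1.5,"delta_pos":[0,0,0.4],"twist":0}]'

```text
clock: 7.32
tcp_pos: [0.4489, 0.1373, 0.256]
orientation: [0.001, 0.779, 0.627, 0.001]
wrist_force: [0.9, -0.7, -0.8]
finger_gap: 0.0237
```

Run:
```python
from h import *
np.set_printoptions(precision=4,suppress=True)
M,p,s=Rt();print(s["clock"],p,s["finger_gap"],s["wrist_force"],s["joint_pos"].round(2))
tip=p+M@[.0023,0,.1331];print(tip)
W=imaging.read_camera("wrist")[:,:,::-1]
for n,q in(("tip",tip),("rim",(.447,.141,.06))):print(n,proj("wrist",q),proj("scene",q))
S=imaging.read_camera("scene")[:,:,::-1]
cv2.imwrite("pics/f.png",np.hstack([cv2.resize(W[50:300,220:420],None,fx=2,fy=2),cv2.resize(S[100:266,180:313],None,fx=3,fy=3)[:500]])[:,:800])
```

```text
7.325 [0.4489 0.1373 0.256 ] 0.023689378591121274 [ 0.9172 -0.6751 -0.8124] [ 0.13  0.1  -0.16  1.31 -0.    1.91]
[0.4498 0.1395 0.1229]
tip [318.3775 186.8543] [248.2115 187.2937]
rim [315.2891 172.6394] [249.0371 214.6067]Traceback (most recent call last):
  File "<stdin>", line 8, in <module>
    return _nx.concatenate(arrs, 1, dtype=dtype, casting=casting)
           ~~~~~~~~~~~~~~~^^^^^^^^^^^^^^^^^^^^^^^^^^^^^^^^^^^^^^^
ValueError: all the input array dimensions except for the concatenation axis must match exactly, but along dimension 0, the array at index 0 has size 500 and the array at index 1 has size 498
```

Run:
```python
from h import *
W=imaging.read_camera("wrist")[:,:,::-1]
S=imaging.read_camera("scene")[:,:,::-1]
cv2.imwrite("pics/f.png",np.hstack([cv2.resize(W[50:300,220:420],(400,500)),cv2.resize(S[100:266,180:313],(400,500))]))
```

```text
(no output)
```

View pics/f.png

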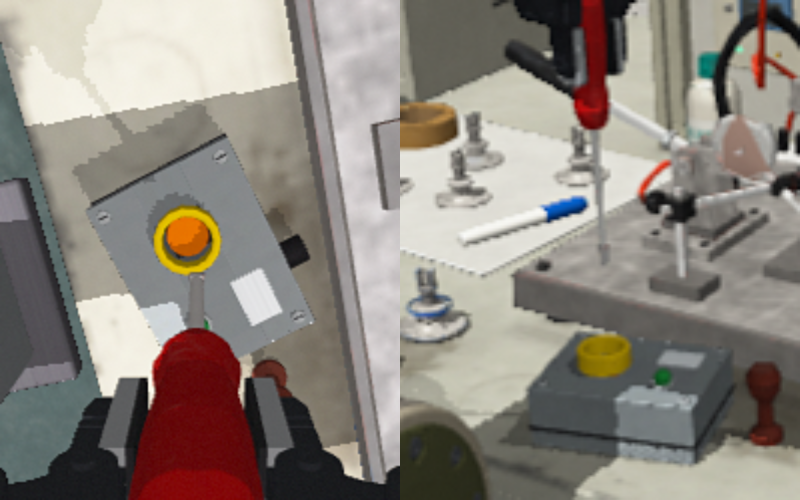

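Tip in the wrist picture is at (318,187), ring mouth centre at (313.5,170). In the scene picture the ring mouth is at about (248.2,215). Both fit the earlier estimate.

Run:
```python
from h import *
np.set_printoptions(precision=4,suppress=True)
M,p,s=Rt();tip=p+M@[.0023,0,.1331]
print(p,tip)
print("ring",atz("wrist",313.5,170,.06),atz("scene",248.2,215,.06),"plunger",atz("wrist",220+187/2,50+238/2,.04))
print("tri",tri([ray("wrist",313.5,170),ray("scene",248.2,215)]))
g=np.array([.4455,.1425,.06])
print((M.T@(g-tip)*100))
```

```text
[0.4486 0.1373 0.2553] [0.4494 0.1396 0.1222]
ring [0.4451 0.1445 0.06  ] [0.4447 0.1415 0.06  ] plunger [0.4444 0.142  0.04  ]
tri (array([0.4457, 0.1435, 0.0588]), [np.float64(0.0009797687241307512), np.float64(0.0009797687241306077)])
[ 0.1979 -0.4506  6.2203]
```

Emit:
play_rows --moves '[{"claw":1.5,"delta_pos":[0.2,-0.4,0],"twist":0},{"claw":1.5,"delta_pos":[0.2,-0.4,0],"twist":0},{"claw":1.5,"delta_pos":[0.2,-0.4,2],"twist":0},{"claw":1.5,"delta_pos":[0.2,-0.4,4],"twist":0},{"claw":1.5,"delta_pos":[0.2,-0.4,5.5],"twist":0},{"claw":1.5,"delta_pos":[0.2,-0.4,6.7],"twist":0},{"claw":1.5,"delta_pos":[0.2,-0.4,7.5],"twist":0},{"claw":1.5,"delta_pos":[0.2,-0.4,7.8],"twist":0},{"claw":1.5,"delta_pos":[0.2,-0.4,7.8],"twist":0}]'

```text
clock: 8.65
tcp_pos: [0.4446, 0.1405, 0.1764]
orientation: [0.0, 0.779, 0.627, 0.0]
wrist_force: [0.1, -0.1, -1.5]
finger_gap: 0.0238
```

Emit:
play_rows --moves '[{"claw":1.5,"delta_pos":[0,0,0.4],"twist":0},{"claw":1.5,"delta_pos":[0,0,0.7],"twist":0},{"claw":1.5,"delta_pos":[0,0,1.0],"twist":0},{"claw":1.5,"delta_pos":[0,0,1.2],"twist":0},{"claw":1.5,"delta_pos":[0,0,1.2],"twist":0}]'

```text
clock: 9.28
tcp_pos: [0.4447, 0.1405, 0.1642]
orientation: [0.0, 0.779, 0.627, 0.0]
wrist_force: [1.1, -0.2, 0.9]
finger_gap: 0.0235
```

Emit:
play_rows --moves '[{"claw":1.5,"delta_pos":[0,0,0.1],"twist":0},{"claw":1.5,"delta_pos":[0,0,0.2],"twist":0},{"claw":1.5,"delta_pos":[0,0,0.2],"twist":0}]'

```text
clock: 9.65
tcp_pos: [0.4449, 0.1406, 0.1632]
orientation: [0.0, 0.779, 0.627, 0.001]
wrist_force: [-1.6, 0.5, 7.5]
finger_gap: 0.0237
```

Emit:
play_rows --moves '[{"claw":1.5,"delta_pos":[0,0,0.2],"twist":0},{"claw":1.5,"delta_pos":[0,0,0.3],"twist":0},{"claw":1.5,"delta_pos":[0,0,0.3],"twist":0}]'

```text
clock: 10.02
tcp_pos: [0.4455, 0.1408, 0.1623]
orientation: [0.001, 0.779, 0.627, 0.002]
wrist_force: [-2.9, -0.1, 22.1]
finger_gap: 0.0236
```

Run:
```python
from h import *
M,p,s=Rt();print(p,s["wrist_force"],s["finger_gap"])
W=imaging.read_camera("wrist")[:,:,::-1];S=imaging.read_camera("scene")[:,:,::-1]
print(proj("wrist",p+M@[.0023,0,.1331]))
cv2.imwrite("pics/g.png",np.hstack([cv2.resize(W[50:300,220:420],(400,500)),cv2.resize(S[100:266,180:313],(400,500))]))
```

```text
[0.44551897 0.14078396 0.1622867 ] [-2.90536163 -0.08396578 22.12558725] 0.023566939874905782
[318.51138187 186.87177007]
```

View pics/g.png

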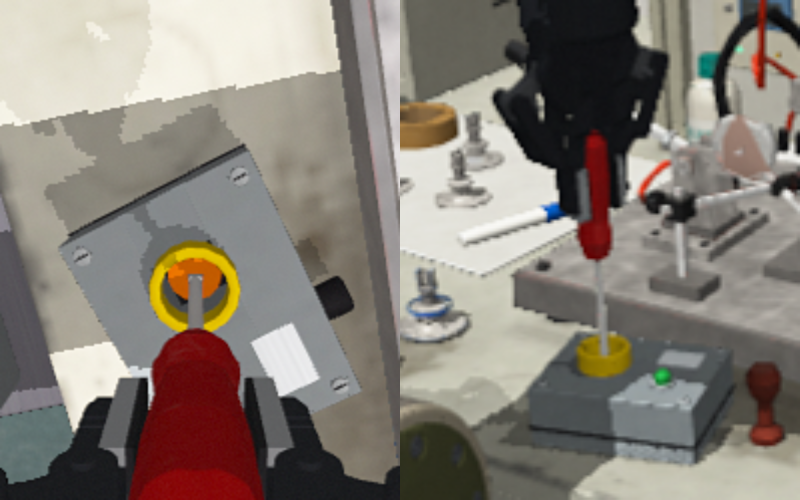

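The picture shows the blade on the plunger inside the ring (wrist crop (195,278)). 22 N with almost no further travel means the plunger is on its stop. Now I'll retract and go back.

Emit:
play_rows --moves '[{"claw":1.5,"delta_pos":[0,0,-0.6],"twist":0},{"claw":1.5,"delta_pos":[0,0,-2.5],"twist":0},{"claw":1.5,"delta_pos":[0,0,-6],"twist":0},{"claw":1.5,"delta_pos":[0,0,-11],"twist":0},{"claw":1.5,"delta_pos":[0,0,-16],"twist":0},{"claw":1.5,"delta_pos":[0,0,-21],"twist":0},{"claw":1.5,"delta_pos":[0,0,-21],"twist":0}]'

```text
clock: 11.0
tcp_pos: [0.4455, 0.1407, 0.3724]
orientation: [0.001, 0.779, 0.627, 0.002]
wrist_force: [0.5, -0.4, -2.0]
finger_gap: 0.0233
```

Run:
```python
from h import *
np.set_printoptions(precision=4,suppress=True)
M,p,s=Rt();print(s["clock"],p)
p3=np.array([.4407,-.2486,.2975])
q=atz("wrist",319.5,178.5,p[2]-(.2975-.126));print("tube a",q-p+p3)
print("to p3",M.T@(p3+[0,0,.0]-p)*100)
```

```text
11.0 [0.4455 0.1407 0.3724]
tube a [ 0.4431 -0.247   0.126 ]
to p3 [-38.1431   7.8195   7.4617]
```

Emit:
play_rows --moves '[{"claw":1.5,"delta_pos":[-2,0.4,0],"twist":0},{"claw":1.5,"delta_pos":[-7,1.4,0],"twist":0},{"claw":1.5,"delta_pos":[-12,2.5,0],"twist":0},{"claw":1.5,"delta_pos":[-17,3.5,0],"twist":0},{"claw":1.5,"delta_pos":[-22,4.5,0],"twist":0},{"claw":1.5,"delta_pos":[-27,5.5,0],"twist":0},{"claw":1.5,"delta_pos":[-32,6.6,0],"twist":0},{"claw":1.5,"delta_pos":[-36,7.4,0],"twist":0},{"claw":1.5,"delta_pos":[-38.2,7.8,0],"twist":0},{"claw":1.5,"delta_pos":[-38.2,7.8,4],"twist":0},{"claw":1.5,"delta_pos":[-38.2,7.8,7.5],"twist":0},{"claw":1.5,"delta_pos":[-38.2,7.8,7.5],"twist":0}]'

```text
clock: 12.5
tcp_pos: [0.4371, -0.2474, 0.2909]
orientation: [-0.004, 0.779, 0.627, -0.001]
wrist_force: [0.1, -0.1, -1.0]
finger_gap: 0.0239
```

Run:
```python
from h import *
M,p,s=Rt();print(s["clock"],p,s["qvel"].round(3))
W=imaging.read_camera("wrist")[:,:,::-1];S=imaging.read_camera("scene")[:,:,::-1]
print(proj("wrist",p+M@[.0023,0,.1331]))
cv2.imwrite("pics/i.png",np.hstack([cv2.resize(W[100:300,240:400],(400,500)),cv2.resize(S[130:296,365:498],(400,500))]))
```

```text
12.5 [ 0.4370516  -0.24744078  0.2909177 ] [ 0.004 -0.024  0.099  0.044 -0.001 -0.   ]
[315.32951135 184.39815556]
```

View pics/i.png

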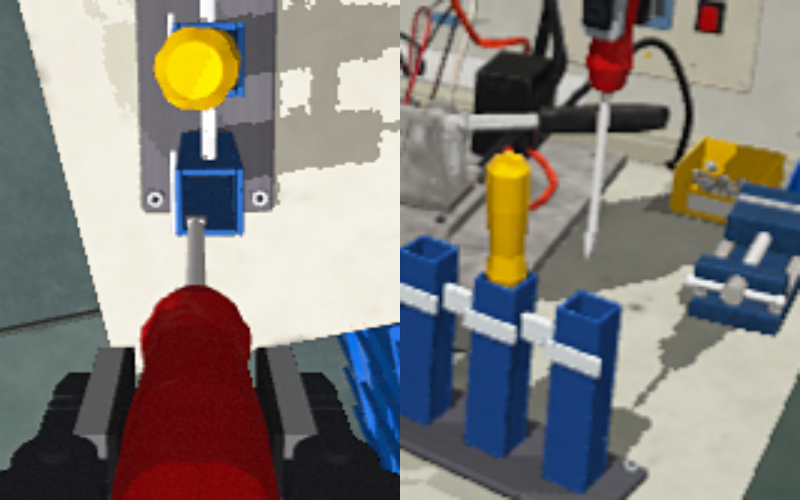

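The tip is at wrist crop (195,220) and tube a's mouth at about (209,203). The arm is still settling, so I'll let it come to rest and re-measure.

Emit:
play_rows --moves '[{"claw":1.5,"delta_pos":[0,0,0],"twist":0},{"claw":1.5,"delta_pos":[0,0,0],"twist":0},{"claw":1.5,"delta_pos":[0,0,0],"twist":0}]'

```text
clock: 12.98
tcp_pos: [0.4392, -0.2495, 0.2951]
orientation: [0.001, 0.779, 0.627, 0.0]
wrist_force: [0.6, 0.4, -0.7]
finger_gap: 0.0238
```

Run:
```python
from h import *
M,p,s=Rt();print(s["clock"],p,s["qvel"].round(3))
tip=p+M@[.0023,0,.1331];print(tip)
print(M.T@(np.array([.4417,-.2477,.126])-tip)*100)
```

```text
12.975 [ 0.43923268 -0.24954612  0.29505524] [-0.     0.004 -0.007  0.001 -0.    -0.002]
[ 0.43987191 -0.24743098  0.16195371]
[0.01541567 0.17967805 3.59559617]
```

Emit:
play_rows --moves '[{"claw":1.5,"delta_pos":[0,0.2,0],"twist":0},{"claw":1.5,"delta_pos":[0,0.2,1.5],"twist":0},{"claw":1.5,"delta_pos":[0,0.2,3.5],"twist":0},{"claw":1.5,"delta_pos":[0,0.2,5.5],"twist":0},{"claw":1.5,"delta_pos":[0,0.2,7.5],"twist":0},{"claw":1.5,"delta_pos":[0,0.2,9.5],"twist":0},{"claw":1.5,"delta_pos":[0,0.2,11.5],"twist":0},{"claw":1.5,"delta_pos":[0,0.2,13],"twist":0},{"claw":1.5,"delta_pos":[0,0.2,13.8],"twist":0},{"claw":1.5,"delta_pos":[0,0.2,14.2],"twist":0},{"claw":1.5,"delta_pos":[0,0.2,14.2],"twist":0}]'

```text
clock: 14.35
tcp_pos: [0.441, -0.2498, 0.1524]
orientation: [0.0, 0.779, 0.627, 0.0]
wrist_force: [0.5, 0.6, -1.3]
finger_gap: 0.0236
```

Emit:
play_rows --moves '[{"claw":1.5,"delta_pos":[0,0,0.3],"twist":0},{"claw":1.5,"delta_pos":[0,0,0.3],"twist":0},{"claw":3,"delta_pos":[0,0,0.3],"twist":0},{"claw":4,"delta_pos":[0,0,0.3],"twist":0},{"claw":6,"delta_pos":[0,0,0.3],"twist":0},{"claw":8,"delta_pos":[0,0,0.3],"twist":0},{"claw":8,"delta_pos":[0,0,0.3],"twist":0},{"claw":8,"delta_pos":[0,0,-2],"twist":0},{"claw":8,"delta_pos":[0,0,-6],"twist":0},{"claw":8,"delta_pos":[0,0,-11],"twist":0},{"claw":8,"delta_pos":[0,0,-16],"twist":0},{"claw":8,"delta_pos":[0,0,-16],"twist":0}]'

```text
clock: 15.85
tcp_pos: [0.4424, -0.2511, 0.3166]
orientation: [0.004, 0.779, 0.627, 0.001]
wrist_force: [-0.1, -0.1, -0.3]
finger_gap: 0.0797
```

Run:
```python
from h import *
M,p,s=Rt();print(s["clock"],p,s["wrist_force"],s["finger_gap"])
W=imaging.read_camera("wrist")[:,:,::-1];S=imaging.read_camera("scene")[:,:,::-1]
for q in("red_driver","yellow_driver","rubber_stamp"):print(q,[(np.round(d["extent"]),round(d["conf"],2)) for d in spotter.spot_in("scene",q)[:1]])
cv2.imwrite("pics/j.png",np.hstack([cv2.resize(W[20:260,200:440],(400,400)),cv2.resize(S[150:320,220:460],(400,283))] if 0 else [cv2.resize(W[20:260,200:440],(400,400)),cv2.resize(S[120:320,230:460],(400,400))]))
```

```text
15.85 [ 0.44242855 -0.25105388  0.31660775] [-0.09959044 -0.0863858  -0.2926877 ] 0.07972172653598114
red_driver [(array([422., 191., 440., 235.]), 0.62)]
yellow_driver [(array([394., 180., 409., 224.]), 0.79)]
rubber_stamp [(array([298., 221., 305., 250.]), 0.49)]
```

View pics/j.png

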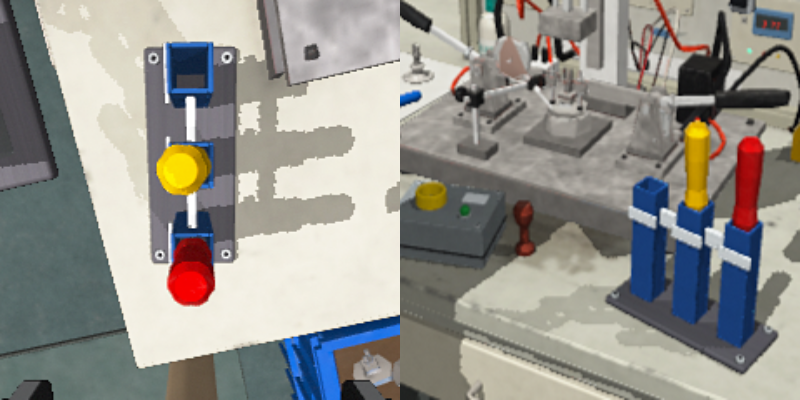

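Red is back in its tube, upright and seated as at the start, and yellow and the stamp stand where they were. I'll let the arm settle, then hand in.

Emit:
play_rows --moves '[{"claw":8,"delta_pos":[0,0,0],"twist":0},{"claw":8,"delta_pos":[0,0,0],"twist":0},{"claw":8,"delta_pos":[0,0,0],"twist":0},{"claw":8,"delta_pos":[0,0,0],"twist":0}]'

```text
clock: 16.6
tcp_pos: [0.4409, -0.2498, 0.3122]
orientation: [-0.0, 0.779, 0.627, -0.0]
wrist_force: [0.3, 0.8, 0.1]
finger_gap: 0.0801
```

```bash
python3 -c "
from workcell import env
print(env.hand_in())"
```

```text
the job is handed in; nothing more can be done
None
```

I pulled the red screwdriver out of its outer tube (the −y end), pushed the orange plunger home with its blade, put it back blade down in the same tube and let go. The job was handed in at about 16.6 s, and no verdict came back.

- **Plunger:** the push ended against a hard stop at about 22 N, with the blade seen on the plunger inside the guard ring. The computed tip height was about 29 mm against 30 mm for fully home. I did not look at the plunger again after pulling the blade out.
- **Screwdrivers and stamp:** in the last pictures the red screwdriver sat upright in its tube, within about 2 pixels of where it started. The yellow screwdriver and the stamp were within about 4 pixels of their start positions.
- **Gripper:** it was open and clear of everything, about 11 cm above the red handle.
- **Disagreement:** independent camera estimates of the ring and tube positions differed by 2–4 mm, well inside the clearances, and nothing failed.

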